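# Close up the instrument's access panel

## Task

Lift the loose dust lid off the instrument's access panel by its knob and set it down, not dropped, right way up in the empty black tray. Then turn the quarter-turn fastener it was covering clockwise until its slot lines up with the two black index marks on the panel, and finally press the sprung panel down with the fingertips until it is flush with its frame. Finish while still holding it pressed down flush, for the gasket glue to take, with the slot still in line; leave the bottle, the spool and the screwdriver where they are.

Things in the scene. Friction and masses are not known exactly. Their poses are not given: they have to be found in the camera images.
- unit: grey instrument housing fixed to the bench, 150 (x) x 214 (y) x 50 mm high; origin at the centre of its underside, z up. Its top is a frame 20 mm wide, top at z = 50 mm, around an opening filled by the access panel. It stands at varying places and yaw.
- panel_base (a point): aluminium access panel 106 (x) x 170 (y) x 6 mm in the housing's top, same axes; this point is its underside's centre, 49 mm above the bench at rest. Stands 5 mm proud of the frame on a springy gasket, moves only straight down. A boss, radius 30, 6 mm high, centred at panel (0, -34) mm, carries the fastener. Two black index marks lie on the line along panel x through its centre.
- panel (a joint): how far the panel is pressed down, m: 0 = at rest 5 mm proud, 0.005 = flush with the frame and against its stop. It takes about 4 N to start it and about 9 N to bring it to its stop, anywhere on the panel; it springs back when let go.
- press_pad (a point): centre of the top of a black rubber pad on the panel, 45 (x) x 35 (y) mm and 2 mm thick, its top 57 mm above the bench at rest; a good place to press. 86 mm to the +y side of the fastener.
- fastener (a joint): angle of the quarter-turn fastener, rad, growing clockwise seen from above: 0 = slot along the panel's y, 1.571 = slot along the panel's x, in line with the index marks. It starts between 0.1 and 0.6, stops at 0 and 1.95, has no detent, and stays where it is left (friction about 0.05 N m).
- fastener_grip (a point): grip point on the fastener's vertical axis, 74 mm above the bench at rest. Fastener: steel disc (radius 21, 4 mm thick, on the boss) with a wing of two parallel upright ridges, 38 mm long, 14 mm over both, 4 mm slot between them; wing from 65 to 83 mm above the bench. The point's y axis runs along wing and slot and turns with them.
- lid: loose grey plastic dust lid, a round upside-down cup 76 mm across and 42 mm high, about 0.1 kg, standing on the panel over the boss and fastener (inside radius 34 mm, 38 mm deep). Origin at the centre of its lower rim, z up. On top a knob: stem radius 8 mm, head 26 mm across from 53 to 65 mm above the origin, chamfered top at 68 mm.
- tray: empty square black tray fixed to the bench, 150 x 150 mm outside, walls 4 mm thick and 22 mm high, floor about 4 mm thick; origin at the centre of its underside. It stands on the other side of the bench from the housing.
- flux_bottle: blue flux bottle, 56 mm across, 120 mm high, standing behind the work; leave alone. Origin at the centre of its underside.
- spool: small grey spool, 54 mm across, 46 mm high, standing on end behind the work; leave alone. Origin at the centre of its underside.
- screwdriver: black-handled screwdriver, about 200 mm long, lying at the right side of the bench; leave alone.
Mind the look-alikes: they are no part of the job. What is shaped like the lid but red is not meant.

How it is judged:
By the outcome, as a careful person would: the job done as asked, in the order asked, and still so for the second after the job is handed in, while the arm keeps its last pose, push and grip.
It also fails if it takes over 61 s, if anything falls off the work surface, if the arm or the gripper's body presses on something with over 40 N, if the wrist force passes 120 N, or if a joint passes its speed limit or range.

## Robot

A 6-joint arm with a two-finger parallel gripper is mounted at the origin on the work surface. World frame = base frame: x ahead of the robot, y to its left, z up, the work surface at z = 0. Lengths are in m, angles in rad, forces in N, time in s.
With the tool pointing down it reaches from about 0.275 to 0.875 m from the base axis. Payload 12.5 kg.
Tool frame: the origin (TCP) lies at the very end of the fingers, on their centre line; the grasp point (between the pads) lies 19 mm behind it; z points along the fingers, y is the line along which they close (so a half turn about z gives the same grasp; the last joint's range is limited). The gripper opens to 85 mm and grips with 20 to 120 N. Pads are 22 mm wide; open, the fingers measure 114 mm over their backs; the gripper's body (76 mm by 85 mm) begins 54 mm behind the grasp point. The pads swing forward as they close: fully open they stand 13 mm farther back than shut.
Start: joints at [-1.384, 0.351, 1.652, -0, 1.139, -0.085], TCP at [0.148, -0.53, 0.231] pointing down, gripper open.
Joint ranges: [-2.75, 2.75], [-0.79, 2.1], [0.01, 2.65], [-1.57, 4.71], [0.07, 3.14], [-2.87, 2.87]. Speed limits (rad/s): [2.22, 2.22, 2.79, 3.14, 3.14, 3.14].

## Interface

Orientations are given as a 3x3 rotation matrix whose columns are the frame's x, y, z axes.
In Python, from bench import env, optics, close_job gives the robot as it stands.
- The arm moves only by the tool servo_tool, never from a script. Its argument "steps" is a list of rows, each a list of 7 numbers: the turn, a rotation vector about the tool's x, y, z in parts of the range, where 1.0 means pi rad, then the shift along the tool's x, y, z in normalised numbers (1 is 0.75 m), then the opening, from 0 (shut) to 1 (fully open). A call has exactly 8 rows; each row is the pose to reach, as a shift and turn from the pose commanded when the call began, along the tool's axes at that moment; what a row does not reach only later rows make up. A row lasts 1/8 s, in which the tool goes at most 62.5 mm and 10.7 degrees, less where a joint would pass 70% of its speed; a pose out of reach is approached as far as the arm can. A shift or turn number past 1, either way, is cut back to 1. A call with a gripper value outside its range is refused whole. The fingers move at their own pace and stop on an object; "squeeze" is the grip in N (left out, the last holds). Time passes only in rows, so rows that repeat a pose let the fingers close, or fill a call up. It gives the time, the measured TCP pose, the force, the opening and the grip force at its end, in the units of the state.
- env.sense(): the state, without advancing time (a new reading comes with each control period).
- optics.get_image(name): name is "scene" or "top" or "wrist"; returns the picture (420x560x3 uint8, red, green, blue); there is no depth.
- optics.camera_info(name): a dict with "fx", "fy", "cx", "cy" (pixels), "dist" ([k1, k2, p1, p2, k3] as OpenCV has them; the pictures are not rectified), "world_from_camera" (4x4, takes a point from camera to world coordinates). Camera axes: x right, y down, z forward; pixel columns grow to the right and rows downward; lengths in m; the calibration is good to about 2 mm. A picture is of the moment at which its call begins: read the wrist's pose just before it. camera_info takes no time and is no camera call; for the wrist camera it gives the pose at the moment of the call.
- close_job(): hands the job in; it is judged then, once.
Trained networks look in the newest picture that a camera, given by its name, has taken for a name from the list of things; names that differ only in an ending like _2 or _b are one class to them, and where a whole thing is asked for, a point or a joint stands for the part that bears it (a point fixed in the world has none). Each returns a list of dicts, best first, with "p" (0 to 1); they miss things now and then, are a little off and sometimes report something else, mostly with a low value. They report only what shows in the picture. A call takes as long as a camera call. They do not tell look-alikes from the thing itself.
- optics.spot_in(camera, target): "centre" ([x, y, z] in m, in world coordinates, good to about 4 mm: the middle of the surface that is visible of it).
- optics.outline_of(camera, target): "mask" (420x560 bool, what is visible of it).
- optics.tip_of(camera, target): "centre" ([x, y, z] in m, in world coordinates, good to about 4 mm: a listed point, or the origin of a listed thing).
The state is a dict: "time": time; "joint_positions": joint angles; "joint_vel": joint speeds; "effort": joint torques, N m; "ee_pos": TCP position; "eef_rot": TCP orientation; "ft_force": force on the tool from outside, world axes, zero at the start; "wrist_torque": the same for the moment, N m; "finger_gap": opening from 0.0 (shut) to 1.0 (fully open); "finger_force": force on a finger pad.
Only numpy, scipy, OpenCV 4.12 (cv2) and the standard library are available. Lean on these libraries where they do the work, as an engineer would, in place of code of your own. Each camera call takes 0.05 s, during which the arm holds its last target. There are 200 camera calls.

## Working session

There is one attempt and no reset: what is moved stays moved. The work goes in short steps, Python scripts to look and compute and a tool call to move; the robot and the scene stay as the last step left them, time stands still between calls to the robot, and variables do not carry over. Pictures are saved under pics/ and viewed, at most 10 in all, crops included, and the job is handed in when it is done.

Besides the shell and the picture viewer there is one more tool, called after "Request:" in YAML: its name, and indented under it one key for each argument. servo_tool: Moves the arm, as the interface text tells. Its arguments: {"type":"object","properties":{"steps":{"type":"array"},"squeeze":{"type":"number"}},"required":["steps"]}

```bash
mkdir -p pics; cat > h.py <<'E'
import numpy as np, cv2
from bench import env, optics
def save(cam,fn,crop=None,scale=1):
    im=optics.get_image(cam)
    if crop: im=im[crop[1]:crop[3],crop[0]:crop[2]]
    if scale!=1: im=cv2.resize(im,None,fx=scale,fy=scale,interpolation=cv2.INTER_CUBIC)
    cv2.imwrite('pics/'+fn,im[:,:,::-1]); return im
def KD(cam):
    c=optics.camera_info(cam); return np.array([[c['fx'],0,c['cx']],[0,c['fy'],c['cy']],[0,0,1.]]),np.array(c['dist']),np.array(c['world_from_camera'])
def ray(cam,uv,info=None):
    K,d,T=info or KD(cam)
    p=cv2.undistortPoints(np.array([[uv]],float),K,d)[0,0]
    v=T[:3,:3]@np.array([p[0],p[1],1]); return T[:3,3],v/np.linalg.norm(v)
def onz(cam,uv,z,info=None):
    o,v=ray(cam,uv,info); return o+v*(z-o[2])/v[2]
def proj(cam,P,info=None):
    K,d,T=info or KD(cam); W=np.linalg.inv(T)
    return cv2.projectPoints(np.atleast_2d(np.array(P,float)),cv2.Rodrigues(W[:3,:3])[0],W[:3,3],K,d)[0][:,0]
def tri(rays):
    A=sum(np.eye(3)-np.outer(v,v) for o,v in rays); b=sum((np.eye(3)-np.outer(v,v))@o for o,v in rays); return np.linalg.solve(A,b)
E
python3 - <<'E'
from h import *
np.set_printoptions(precision=4,suppress=True)
a=save('top','a_top.png'); b=save('scene','a_scene.png')
s=env.sense(); print(s['time'],s['ee_pos'],s['eef_rot'],s['finger_gap'])
for cam in ('top','scene'):
  print(cam,KD(cam)[2][:3,3])
  for n in ('lid','tray','unit','press_pad','panel_base','flux_bottle','spool'):
    print(n,[(round(r['p'],2),np.round(r['centre'],3)) for r in optics.tip_of(cam,n)][:3])
E
```

```text
0.1 [ 0.1476 -0.5295  0.2308] [[ 0.9633  0.2685 -0.0002]
 [ 0.2685 -0.9633  0.001 ]
 [ 0.0001 -0.001  -1.    ]] 1.0004730797781203
top [ 0.4475 -0.135   1.0435]
lid [(0.92, array([ 0.744, -0.234,  0.004])), (0.85, array([ 0.526, -0.357, -0.   ])), (0.71, array([ 0.569, -0.197,  0.056]))]
tray [(0.93, array([ 0.524,  0.185, -0.005]))]
unit [(0.97, array([ 0.562, -0.163, -0.002])), (0.56, array([ 0.769, -0.031,  0.001]))]
press_pad [(0.97, array([ 0.552, -0.112,  0.059]))]
panel_base [(0.88, array([ 0.562, -0.164,  0.048]))]
flux_bottle [(0.68, array([ 0.767, -0.034, -0.001]))]
spool [(0.69, array([ 0.758,  0.05 , -0.001]))]
scene [0.9515 0.4655 0.9385]
lid [(0.89, array([ 0.569, -0.196,  0.054])), (0.66, array([ 0.527, -0.355, -0.003]))]
tray [(0.69, array([ 0.522,  0.183, -0.002]))]
unit [(0.71, array([ 0.561, -0.163,  0.   ]))]
press_pad [(0.78, array([ 0.547, -0.11 ,  0.056]))]
panel_base [(0.64, array([ 0.564, -0.162,  0.048]))]
flux_bottle [(0.85, array([ 0.767, -0.032,  0.004])), (0.55, array([0.518, 0.186, 0.001]))]
spool [(0.76, array([0.76 , 0.056, 0.002]))]
```

View pics/a_top.png

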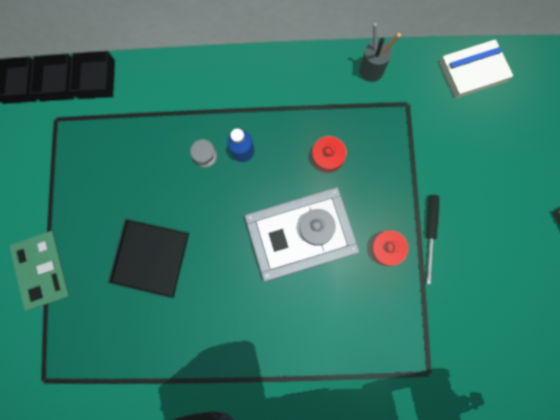

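View pics/a_scene.png

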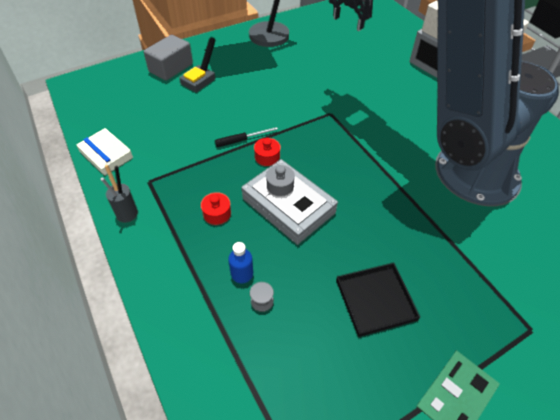

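```bash
python3 - <<'E'
from h import *
np.set_printoptions(precision=4,suppress=True)
C=np.array([.562,-.163,0])
# lid origin ~ (.569,-.196); pad ~(.550,-.111): panel +y direction
out={}
for cam in('top','scene'):
  for n in ('unit','press_pad','tray'):
    r=optics.outline_of(cam,n)
    if not r: continue
    m=max(r,key=lambda q:q['p'])['mask'].astype(np.uint8)
    c=max(cv2.findContours(m,0,2)[0],key=cv2.contourArea)
    z={'unit':.05,'press_pad':.057,'tray':.022}[n]
    P=np.array([onz(cam,p[0],z)[:2] for p in c.astype(float)],np.float32)
    print(cam,n,cv2.minAreaRect(P*1000))
E
```

```text
top press_pad ((564.1004638671875, -161.90185546875), (109.60135650634766, 170.02146911621094), 15.271568298339844)
top tray ((523.3042602539062, 181.42184448242188), (155.53213500976562, 153.22174072265625), 75.6526107788086)
scene unit ((571.878662109375, -148.82705688476562), (173.89540100097656, 234.01063537597656), 14.306535720825195)
scene press_pad ((564.53857421875, -157.94955444335938), (108.16328430175781, 169.47756958007812), 14.976608276367188)
scene tray ((526.3656005859375, 185.73980712890625), (158.2264404296875, 156.8931884765625), 75.64445495605469)
```

The grey lid sits on the panel (top picture, pixel 317,226). The red look-alikes are at (329,153) and (390,248), and the tray is at (149,258). The panel yaw is about 15°, so I'll start moving towards the lid.

The manual's scale: shifts go in shares of 0.75 m and turns go in shares of pi rad. Converting my numbers, 0.44 m is 0.5867, 0.385 m is 0.5133.

Request:
servo_tool:
  steps:
    - [0,0,0,0.0733,-0.0307,0,1]
    - [0,0,0,0.1467,-0.0613,0,1]
    - [0,0,0,0.22,-0.092,0,1]
    - [0,0,0,0.2933,-0.1227,0,1]
    - [0,0,0,0.3667,-0.1533,0,1]
    - [0,0,0,0.44,-0.184,0,1]
    - [0,0,0,0.5133,-0.2147,0,1]
    - [0,0,0,0.5867,-0.2453,0,1]
  squeeze: 40

```text
time: 2.1
ee_pos: [0.5236, -0.233, 0.2315]
eef_rot: [[0.963, 0.269, 0.0], [0.269, -0.963, -0.0], [0.0, 0.0, -1.0]]
ft_force: [-0.0, -1.7, 0.2]
finger_gap: 1.002
finger_force: 0.0
```

```bash
python3 - <<'E'
from h import *
np.set_printoptions(precision=4,suppress=True)
s=env.sense(); print(s['time'],s['ee_pos'],s['eef_rot'],s['joint_positions'])
info=KD('wrist'); print(info)
a=save('wrist','b_wrist.png')
for n in ('lid','press_pad','panel_base'):
    print(n,[(round(r['p'],2),np.round(r['centre'],3)) for r in optics.tip_of('wrist',n)][:3])
print(proj('wrist',[[.572,-.1955,.12],[.549,-.112,.057],[.562,-.1625,.05]],info))
E
```

```text
2.1 [ 0.5236 -0.233   0.2315] [[ 0.9633  0.2685  0.0004]
 [ 0.2685 -0.9633 -0.0003]
 [ 0.0003  0.0004 -1.    ]] [-0.4999  0.3921  1.5907 -0.0001  1.1583  0.7991]
(array([[333.2715,   0.    , 280.4867],
       [  0.    , 333.2715, 208.0147],
       [  0.    ,   0.    ,   1.    ]]), array([0.0279, 0.    , 0.    , 0.    , 0.    ]), array([[ 0.2695, -0.9133, -0.3054,  0.6032],
       [-0.963 , -0.2557, -0.085 , -0.2106],
       [-0.0005,  0.317 , -0.9484,  0.3743],
       [ 0.    ,  0.    ,  0.    ,  1.    ]]))
lid [(0.96, array([ 0.57 , -0.2  ,  0.052])), (0.9, array([ 0.522, -0.355,  0.003]))]
press_pad [(0.91, array([ 0.548, -0.113,  0.059]))]
panel_base [(0.6, array([ 0.56 , -0.159,  0.049]))]
[[249.9422 133.1287]
 [161.9228 125.3479]
 [219.9522 126.1332]]
```

View pics/b_wrist.png

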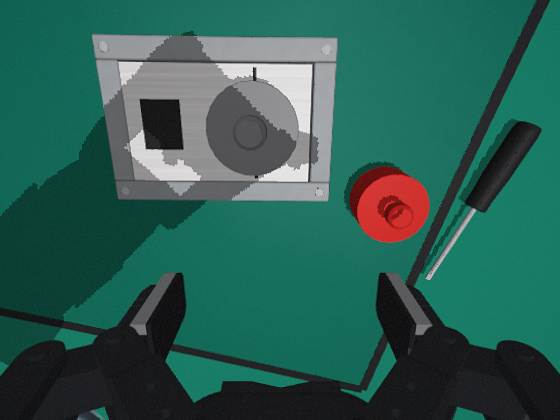

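The wrist view shows the lid knob at (250,131) and the index marks at (254,73) and (257,177). The pad is at (161,124), and the frame corners are at (93,35), (337,38), (329,200) and (118,199). I'll refine the frame pose and the knob.

```bash
python3 - <<'E'
from h import *
np.set_printoptions(precision=4,suppress=True)
c=[onz('wrist',p,.05)[:2] for p in ((93,35),(337,38),(329,200),(118,199))]
print(np.array(c), np.mean(c,0), cv2.minAreaRect(np.array(c,np.float32)*1000))
m=[onz('wrist',p,.055)[:2] for p in ((254,73),(257,177))]; d=m[0]-m[1]; print('marks',m,np.mean(m,0),np.degrees(np.arctan2(d[1],d[0])))
rk=[ray('wrist',(250,131))]; print('knob@.122',onz('wrist',(250,131),.122),'pad',onz('wrist',(161,124),.057))
a=cv2.imread('pics/a_top.png'); 
for cam,uv in (('top',(317,225)),('scene',(280.5,172))): rk.append(ray(cam,uv))
print('tri',tri(rk)); print(proj('top',[[.572,-.1955,.122]]),proj('scene',[[.572,-.1955,.122]]))
E
```

```text
[[ 0.6051 -0.0423]
 [ 0.6609 -0.2454]
 [ 0.5193 -0.2855]
 [ 0.4623 -0.08  ]] [ 0.5619 -0.1633] ((561.9102783203125, -163.00743103027344), (147.63101196289062, 213.28228759765625), 15.489768028259277)
marks [array([ 0.6141, -0.1832]), array([ 0.5238, -0.2092])] [ 0.5689 -0.1962] 16.02168831283423
knob@.122 [ 0.5725 -0.196   0.122 ] pad [ 0.5485 -0.1118  0.057 ]
tri [ 0.5711 -0.1942  0.1095]
[[318.2362 224.108 ]] [[279.6747 168.4582]]
```

To row units: 0.07 m is 0.0933, 0.0565 m is 0.0753.

Request:
servo_tool:
  steps:
    - [0,0,0,0.0267,-0.0107,0.0133,1]
    - [0,0,0,0.0533,-0.0213,0.0267,1]
    - [0,0,0,0.0753,-0.0301,0.0467,1]
    - [0,0,0,0.0753,-0.0301,0.0733,1]
    - [0,0,0,0.0753,-0.0301,0.0933,1]
    - [0,0,0,0.0753,-0.0301,0.0933,1]
    - [0,0,0,0.0753,-0.0301,0.0933,1]
    - [0,0,0,0.0753,-0.0301,0.0933,1]

```text
time: 3.3
ee_pos: [0.5708, -0.1977, 0.162]
eef_rot: [[0.963, 0.268, 0.001], [0.268, -0.963, -0.001], [0.001, 0.001, -1.0]]
ft_force: [-0.1, 0.6, -0.4]
finger_gap: 0.995
finger_force: 0.0
```

```bash
python3 - <<'E'
from h import *
np.set_printoptions(precision=4,suppress=True)
s=env.sense(); print(s['time'],s['ee_pos'],s['ft_force'])
info=KD('wrist'); 
a=save('wrist','c_wrist.png')
print(info[2][:3,3],proj('wrist',[[.572,-.196,.123],s['ee_pos']],info))
np.savez('c.npz',K=info[0],d=info[1],T=info[2])
E
```

```text
3.3 [ 0.5708 -0.1977  0.162 ] [-0.1039  0.6491 -0.4423]
[ 0.6503 -0.1753  0.305 ] [[278.548  240.4596]
 [280.8483 276.4913]]
```

View pics/c_wrist.png

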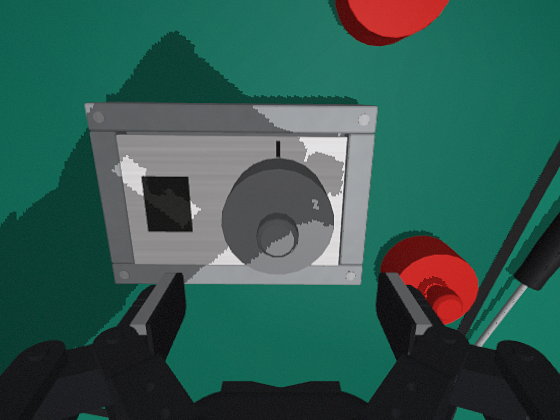

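The knob top is at about (278,236), close to the prediction. Triangulating it from the two wrist views.

```bash
python3 - <<'E'
from h import *
c=np.load('c.npz'); i2=(c['K'],c['d'],c['T'])
T1=np.array([[ 0.2695,-0.9133,-0.3054,0.6032],[-0.963,-0.2557,-0.085,-0.2106],[-0.0005,0.317,-0.9484,0.3743],[0,0,0,1]]); i1=(c['K'],c['d'],T1)
for u2 in ((278,236),(278,238)): print(tri([ray('',(250,131),i1),ray('',u2,i2)]), onz('',u2,.122,i2))
print('corners',[onz('',p,.05,i2)[:2].round(4) for p in ((85,104),(377,107),(361,285),(117,283))],'mark',onz('',(278,149),.055,i2))
g=lambda i,uv:ray('',uv,i)
print(tri([g(i1,(93,35)),g(i2,(85,104))]),tri([g(i1,(337,38)),g(i2,(377,107))]),tri([g(i1,(161,124)),g(i2,(167,204))]))
E
```

```text
[ 0.57352828 -0.19520677  0.12023736] [ 0.57426707 -0.19502638  0.122     ]
[ 0.57387304 -0.19529133  0.12383905] [ 0.57302084 -0.19537162  0.122     ]
corners [array([ 0.6067, -0.0408]), array([ 0.6622, -0.2451]), array([ 0.5193, -0.2847]), array([ 0.4646, -0.0805])] mark [ 0.61425098 -0.18345733  0.055     ]
[ 0.60674286 -0.04114632  0.05001148] [ 0.66217613 -0.24489607  0.05068116] [ 0.55003833 -0.1113239   0.05711915]
```

To row units: 0.061 m is 0.0813, -0.0015 m is -0.002.

Request:
servo_tool:
  steps:
    - [0,0,0,0.004,-0.002,0.02,1]
    - [0,0,0,0.004,-0.002,0.04,1]
    - [0,0,0,0.004,-0.002,0.06,1]
    - [0,0,0,0.004,-0.002,0.08,0.8]
    - [0,0,0,0.004,-0.002,0.0813,0.4]
    - [0,0,0,0.004,-0.002,0.0813,0.1]
    - [0,0,0,0.004,-0.002,0.0813,0.1]
    - [0,0,0,0.004,-0.002,0.0813,0.1]

```text
time: 4.35
ee_pos: [0.5732, -0.1953, 0.1009]
eef_rot: [[0.963, 0.268, 0.001], [0.268, -0.963, -0.0], [0.001, 0.001, -1.0]]
ft_force: [-0.6, 1.4, 2.4]
finger_gap: 0.279
finger_force: 39.3
```

To row units: -0.08 m is -0.1067, -0.07 m is -0.0933.

Request:
servo_tool:
  steps:
    - [0,0,0,0,0,-0.0067,0.1]
    - [0,0,0,0,0,-0.02,0.1]
    - [0,0,0,0,0,-0.04,0.1]
    - [0,0,0,0,0,-0.06,0.1]
    - [0,0,0,0,0,-0.08,0.1]
    - [0,0,0,0,0,-0.0933,0.1]
    - [0,0,0,0,0,-0.1067,0.1]
    - [0,0,0,0,0,-0.1067,0.1]

```text
time: 5.35
ee_pos: [0.5732, -0.1953, 0.181]
eef_rot: [[0.963, 0.268, 0.001], [0.268, -0.963, -0.0], [0.001, 0.001, -1.0]]
ft_force: [-0.2, -0.4, -1.6]
finger_gap: 0.281
finger_force: 39.4
```

```bash
python3 - <<'E'
from h import *
np.set_printoptions(precision=4,suppress=True)
s=env.sense(); print(s['time'],s['ee_pos'],s['ft_force'],s['finger_gap'])
a=save('wrist','d_wrist.png')
for n in ('lid','fastener_grip','fastener'):
    print(n,[(round(r['p'],2),np.round(r['centre'],3)) for r in optics.tip_of('wrist',n)][:3])
print(KD('wrist'))
E
```

```text
5.35 [ 0.5732 -0.1953  0.181 ] [-0.2061 -0.4382 -1.5526] 0.2805920818537923
lid [(0.71, array([ 0.57 , -0.197,  0.135])), (0.65, array([ 0.522, -0.353,  0.   ])), (0.57, array([ 0.743, -0.232,  0.002]))]
fastener_grip []Traceback (most recent call last):
  File "<stdin>", line 6, in <module>
ValueError: it knows: fastener_grip, flux_bottle, lid, panel_base, press_pad, screwdriver, spool, tray, unit
```

View pics/d_wrist.png

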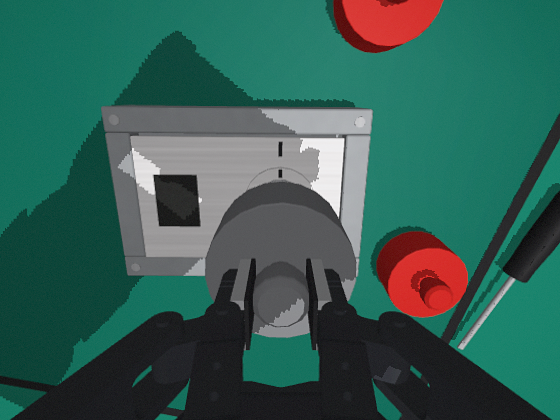

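Request:
servo_tool:
  steps:
    - [0,0,0,0.0053,-0.04,0,0.1]
    - [0,0,0,0.016,-0.1067,0,0.1]
    - [0,0,0,0.0267,-0.18,0,0.1]
    - [0,0,0,0.0373,-0.2533,0,0.1]
    - [0,0,0,0.048,-0.3267,0,0.1]
    - [0,0,0,0.0587,-0.4,0,0.1]
    - [0,0,0,0.0667,-0.4667,0,0.1]
    - [0,0,0,0.0707,-0.504,0,0.1]

```text
time: 6.5
ee_pos: [0.5217, 0.1853, 0.1798]
eef_rot: [[0.963, 0.27, -0.001], [0.27, -0.963, -0.0], [-0.001, -0.0, -1.0]]
ft_force: [0.8, -0.6, -1.5]
finger_gap: 0.279
finger_force: 39.5
```

To row units: 0.126 m is 0.168, 0.125 m is 0.1667.

Request:
servo_tool:
  steps:
    - [0,0,0,0,0,0.0267,0.1]
    - [0,0,0,0,0,0.06,0.1]
    - [0,0,0,0,0,0.0933,0.1]
    - [0,0,0,0,0,0.1267,0.1]
    - [0,0,0,0,0,0.1467,0.1]
    - [0,0,0,0,0,0.16,0.1]
    - [0,0,0,0,0,0.1667,0.1]
    - [0,0,0,0,0,0.168,0.1]

```text
time: 7.5
ee_pos: [0.5227, 0.1832, 0.0545]
eef_rot: [[0.963, 0.268, 0.0], [0.268, -0.963, 0.0], [0.0, -0.0, -1.0]]
ft_force: [0.9, -0.1, -1.9]
finger_gap: 0.279
finger_force: 39.5
```

```bash
python3 - <<'E'
from h import *
s=env.sense(); print(s['time'],s['ee_pos'],s['ft_force'],s['finger_gap'])
b=save('scene','e_scene.png',(300,220,460,360),4)
E
```

```text
7.5 [0.52270663 0.18315719 0.0544528 ] [ 0.90380496 -0.12264621 -1.88480282] 0.27933575125586924
```

View pics/e_scene.png

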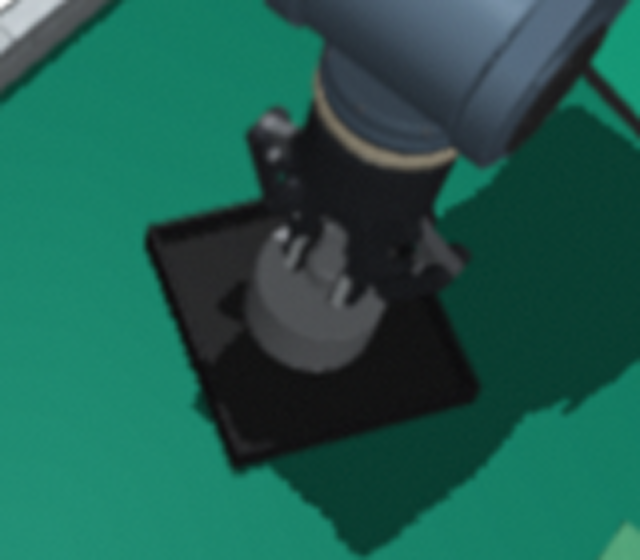

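The lid is upright over the tray's middle, a few mm above the floor. I'll creep down until it makes contact.

To row units: 0.0045 m is 0.006, 0.004 m is 0.0053.

Request:
servo_tool:
  steps:
    - [0,0,0,0,0,0.0008,0.1]
    - [0,0,0,0,0,0.0016,0.1]
    - [0,0,0,0,0,0.0024,0.1]
    - [0,0,0,0,0,0.0032,0.1]
    - [0,0,0,0,0,0.004,0.1]
    - [0,0,0,0,0,0.0047,0.1]
    - [0,0,0,0,0,0.0053,0.1]
    - [0,0,0,0,0,0.006,0.1]

```text
time: 8.55
ee_pos: [0.5226, 0.1832, 0.0499]
eef_rot: [[0.963, 0.268, 0.0], [0.268, -0.963, 0.0], [0.0, -0.0, -1.0]]
ft_force: [-1.6, 1.1, 3.9]
finger_gap: 0.28
finger_force: 40.0
```

To row units: -0.13 m is -0.1733, -0.08 m is -0.1067.

Request:
servo_tool:
  steps:
    - [0,0,0,0,0,0,0.4]
    - [0,0,0,0,0,0,0.6]
    - [0,0,0,0,0,0,0.8]
    - [0,0,0,0,0,0,0.9]
    - [0,0,0,0,0,-0.0133,0.9]
    - [0,0,0,0,0,-0.0533,0.9]
    - [0,0,0,0,0,-0.1067,0.9]
    - [0,0,0,0,0,-0.1733,0.9]

```text
time: 9.55
ee_pos: [0.5221, 0.183, 0.1813]
eef_rot: [[0.963, 0.268, -0.001], [0.268, -0.963, -0.0], [-0.001, -0.0, -1.0]]
ft_force: [0.0, 0.2, -0.3]
finger_gap: 0.902
finger_force: 0.0
```

To row units: 0.378 m is 0.504, -0.0945 m is -0.126.

Request:
servo_tool:
  steps:
    - [0,0,0,-0.0107,0.04,0,0.9]
    - [0,0,0,-0.0267,0.1067,0,0.9]
    - [0,0,0,-0.0453,0.18,0,0.9]
    - [0,0,0,-0.064,0.2533,0,0.9]
    - [0,0,0,-0.0827,0.3267,0,0.9]
    - [0,0,0,-0.1013,0.4,0,0.9]
    - [0,0,0,-0.1173,0.4667,0,0.9]
    - [0,0,0,-0.126,0.504,0,0.9]

```text
time: 10.55
ee_pos: [0.5328, -0.2088, 0.1806]
eef_rot: [[0.964, 0.267, 0.001], [0.267, -0.964, -0.001], [0.001, 0.001, -1.0]]
ft_force: [-0.9, 0.5, -0.4]
finger_gap: 0.898
finger_force: 0.0
```

Request:
servo_tool:
  steps:
    - [0,0,0,0,0,0,0.9]
    - [0,0,0,0,0,0,0.9]
    - [0,0,0,0,0,0,0.8]
    - [0,0,0,0,0,0,0.8]
    - [0,0,0,0,0,0,0.7]
    - [0,0,0,0,0,0,0.7]
    - [0,0,0,0,0,0,0.7]
    - [0,0,0,0,0,0,0.7]

```text
time: 11.55
ee_pos: [0.533, -0.2064, 0.1798]
eef_rot: [[0.963, 0.268, -0.0], [0.268, -0.963, 0.0], [-0.0, -0.0, -1.0]]
ft_force: [0.5, 0.9, 0.2]
finger_gap: 0.698
finger_force: 0.0
```

```bash
python3 - <<'E'
from h import *
np.set_printoptions(precision=4,suppress=True)
s=env.sense(); print(s['time'],s['ee_pos'],s['ft_force'],s['finger_gap'],s['joint_positions'])
i=KD('wrist'); np.savez('f.npz',K=i[0],d=i[1],T=i[2])
u=proj('',[[.571,-.196,.083]],i)[0]; print(u)
cv2.imwrite('pics/f_raw.png',optics.get_image('wrist')[:,:,::-1])
x0,y0=[int(max(0,v)) for v in (u[0]-100,u[1]-75)]; print(x0,y0)
im=cv2.imread('pics/f_raw.png')[y0:y0+150,x0:x0+200]; cv2.imwrite('pics/f_crop.png',cv2.resize(im,None,fx=4,fy=4,interpolation=cv2.INTER_CUBIC))
print([(round(r['p'],2),np.round(r['centre'],4)) for r in optics.tip_of('wrist','fastener_grip')][:3])
optics.get_image('top'); print([(round(r['p'],2),np.round(r['centre'],3)) for r in optics.tip_of('top','lid')])
print([(round(r['p'],2),np.round(r['centre'],4)) for r in optics.tip_of('top','fastener_grip')][:3])
E
```

```text
11.55 [ 0.533  -0.2064  0.1798] [0.5039 0.8758 0.1851] 0.6982951415745201 [-0.4509  0.4466  1.6462  0.      1.0489  0.8482]
[281.1659 159.7373]
181 84
[(0.82, array([ 0.5721, -0.1966,  0.0718]))]
[(0.92, array([0.521, 0.182, 0.002])), (0.74, array([ 0.743, -0.236,  0.006])), (0.64, array([ 0.526, -0.353,  0.004]))]
[(0.26, array([ 0.5427, -0.4584, -0.0008]))]
```

View pics/f_crop.png

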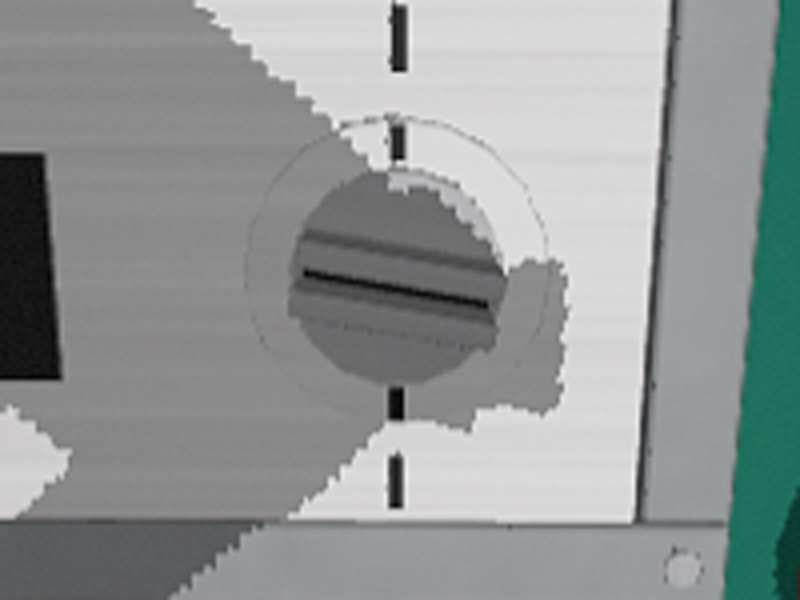

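The slot runs from crop (303,272) to (488,304), and the index marks lie at crop column 397–399. Computing the angles.

```bash
python3 - <<'E'
from h import *
np.set_printoptions(precision=4,suppress=True)
c=np.load('f.npz'); i=(c['K'],c['d'],c['T'])
g=lambda u,v,z:onz('',(181+(u-1.5)/4,84+(v-1.5)/4),z,i)[:2]
ang=lambda a,b:np.degrees(np.arctan2(*(b-a)[::-1]))
for z in(.065,.075,.083):
  a,b=g(303,272,z),g(488,304,z); print(z,ang(a,b),(a+b)/2,np.linalg.norm(a-b))
# ridge edges: far ridge top far edge, near ridge near edge
for z in (.075,.083):
  a,b=g(310,243,z),g(503,273,z);print('far',ang(a,b)); 
a,b=g(397,505,.055),g(399,5,.055); print('marks outer',ang(a,b),(a+b)/2)
a,b=g(396,420,.061),g(397,125,.061); print('marks boss',ang(a,b),(a+b)/2)
a,b=g(637,520,.055),g(675,5,.055); print('panel edge',ang(a,b))
# disc circle z=.065
E=[g(u,v,.061) for u,v in ((248,265),(546,255),(395,117))];print('boss',(E[0]+E[1])/2,E[2])
E
```

```text
0.065 -84.1826749545224 [ 0.5706 -0.1949] 0.03630967975318747
0.075 -84.18267495452247 [ 0.5722 -0.1944] 0.03490011199772237
0.083 -84.18267495452251 [ 0.5735 -0.1941] 0.03377245779335031
far -83.14041703732457
far -83.14041703732468
marks outer 15.375929816836441 [ 0.5725 -0.1947]
marks boss 15.391004700839117 [ 0.5719 -0.1946]
panel edge 14.978997468337381
boss [ 0.5753 -0.1937] [ 0.601  -0.1862]
```

To row units: 0.05 m is 0.0667, 0.0406 m is 0.0541, -1.4 rad is -0.4456.

Request:
servo_tool:
  steps:
    - [0,0,-0.0557,0.0067,0,0,0.5]
    - [0,0,-0.1114,0.0133,0,0,0.5]
    - [0,0,-0.1671,0.02,0,0.0133,0.5]
    - [0,0,-0.2228,0.0267,0,0.0267,0.5]
    - [0,0,-0.2785,0.0333,0,0.04,0.5]
    - [0,0,-0.3342,0.04,0,0.0533,0.5]
    - [0,0,-0.3899,0.0467,0,0.0667,0.5]
    - [0,0,-0.4456,0.0541,-0.0004,0.0667,0.5]

```text
time: 12.8
ee_pos: [0.5718, -0.195, 0.1289]
eef_rot: [[-0.106, 0.994, -0.001], [0.994, 0.106, 0.001], [0.001, -0.001, -1.0]]
ft_force: [0.3, 0.4, 1.1]
finger_gap: 0.501
finger_force: 0.0
```

To row units: 0.02 m is 0.0267, 0.015 m is 0.02.

Request:
servo_tool:
  steps:
    - [0,0,0,0,0,0,0.5]
    - [0,0,0,0,0,0,0.5]
    - [0,0,0,0,0,0,0.5]
    - [0,0,0,0,0,0.0133,0.5]
    - [0,0,0,0,0,0.02,0.5]
    - [0,0,0,0,0,0.0267,0.5]
    - [0,0,0,0,0,0.0267,0.5]
    - [0,0,0,0,0,0.0267,0.5]

```text
time: 13.8
ee_pos: [0.5721, -0.1952, 0.1099]
eef_rot: [[-0.101, 0.995, 0.0], [0.995, 0.101, -0.0], [-0.0, 0.0, -1.0]]
ft_force: [1.1, -0.9, -0.9]
finger_gap: 0.5
finger_force: 0.0
```

```bash
python3 - <<'E'
from h import *
np.set_printoptions(precision=4,suppress=True)
s=env.sense(); print(s['time'],s['ee_pos'],np.degrees(np.arctan2(s['eef_rot'][1][0],s['eef_rot'][0][0])),s['ft_force'],s['finger_gap'],s['joint_positions'])
i=KD('wrist'); np.savez('g.npz',K=i[0],d=i[1],T=i[2])
print(proj('',[[.572,-.195,.083],[.572,-.195,.065]],i))
im=optics.get_image('wrist')[:,:,::-1]; cv2.imwrite('pics/g.png',im)
E
```

```text
13.8 [ 0.5721 -0.1952  0.1099] 95.78500405806776 [ 1.1122 -0.8856 -0.9129] 0.5003585364271621 [-0.4058  0.59    1.6047  0.      0.9467 -0.5068]
[[278.3049 250.506 ]
 [278.4636 237.6117]]
```

View pics/g.png

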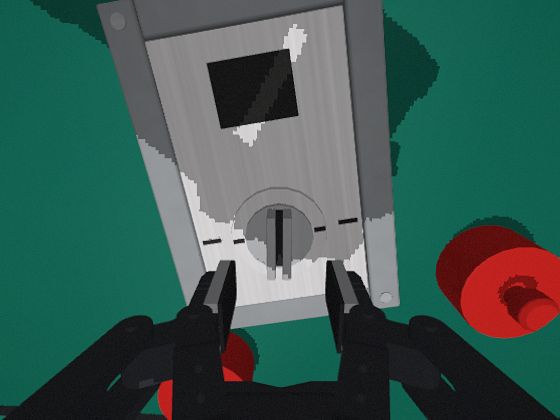

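The wing lies straight between the fingers, at column 279. Descend and grip it.

To row units: 0.041 m is 0.0547, 0.034 m is 0.0453.

Request:
servo_tool:
  steps:
    - [0,0,0,0,0,0.016,0.5]
    - [0,0,0,0,0,0.032,0.5]
    - [0,0,0,0,0,0.0453,0.5]
    - [0,0,0,0,0,0.0547,0.4]
    - [0,0,0,0,0,0.0547,0.25]
    - [0,0,0,0,0,0.0547,0.1]
    - [0,0,0,0,0,0.0547,0.05]
    - [0,0,0,0,0,0.0547,0.05]

```text
time: 14.85
ee_pos: [0.5713, -0.1952, 0.0689]
eef_rot: [[-0.101, 0.995, -0.002], [0.995, 0.101, 0.0], [0.0, -0.002, -1.0]]
ft_force: [-5.0, -0.2, -0.3]
finger_gap: 0.152
finger_force: 44.5
```

To row units: -0.0008 m is -0.0011, 0.8 rad is 0.2546.

Request:
servo_tool:
  steps:
    - [0,0,0.0255,0,-0.0011,0,0.05]
    - [0,0,0.0573,0,-0.0011,0,0.05]
    - [0,0,0.0955,0,-0.0011,0,0.05]
    - [0,0,0.1337,0,-0.0011,0,0.05]
    - [0,0,0.1719,0,-0.0011,0,0.05]
    - [0,0,0.2101,0,-0.0011,0,0.05]
    - [0,0,0.2419,0,-0.0011,0,0.05]
    - [0,0,0.2546,0,-0.0011,0,0.05]

```text
time: 15.85
ee_pos: [0.5711, -0.1953, 0.0689]
eef_rot: [[0.645, 0.764, -0.0], [0.764, -0.645, -0.0], [-0.0, 0.0, -1.0]]
ft_force: [-0.6, -1.2, -2.9]
finger_gap: 0.153
finger_force: 44.1
```

To row units: 0.603 rad is 0.1919.

Request:
servo_tool:
  steps:
    - [0,0,0.0318,0,0,0,0.05]
    - [0,0,0.0637,0,0,0,0.05]
    - [0,0,0.0955,0,0,0,0.05]
    - [0,0,0.1273,0,0,0,0.05]
    - [0,0,0.1592,0,0,0,0.05]
    - [0,0,0.1814,0,0,0,0.05]
    - [0,0,0.1919,0,0,0,0.05]
    - [0,0,0.1919,0,0,0,0.05]

```text
time: 16.85
ee_pos: [0.5711, -0.1953, 0.0689]
eef_rot: [[0.964, 0.266, -0.0], [0.266, -0.964, -0.0], [-0.0, 0.0, -1.0]]
ft_force: [-3.7, -0.8, -0.8]
finger_gap: 0.151
finger_force: 44.3
```

```bash
python3 - <<'E'
from h import *
s=env.sense(); print(s['time'],s['ee_pos'],np.degrees(np.arctan2(s['eef_rot'][1][0],s['eef_rot'][0][0])),s['ft_force'],s['wrist_torque'],s['finger_gap'])
E
```

```text
16.85 [ 0.57111851 -0.19532875  0.0689389 ] 15.433291988643555 [-3.67634023 -0.79848076 -0.80113215] [-0.29846216  0.35120372 -0.02894905] 0.15091076988842797
```

To row units: -0.11 m is -0.1467, -0.04 m is -0.0533.

Request:
servo_tool:
  steps:
    - [0,0,0,0,0,0,0.3]
    - [0,0,0,0,0,0,0.5]
    - [0,0,0,0,0,0,0.5]
    - [0,0,0,0,0,-0.0267,0.5]
    - [0,0,0,0,0,-0.0667,0.5]
    - [0,0,0,-0.0267,0,-0.12,0.5]
    - [0,0,0,-0.0533,0,-0.1467,0.5]
    - [0,0,0,-0.0533,0,-0.1467,0.5]

```text
time: 17.85
ee_pos: [0.5329, -0.2065, 0.1816]
eef_rot: [[0.964, 0.265, 0.004], [0.265, -0.964, -0.002], [0.003, 0.003, -1.0]]
ft_force: [-0.5, 0.0, -0.2]
finger_gap: 0.503
finger_force: 0.0
```

Request:
servo_tool:
  steps:
    - [0,0,0,0,0,0,0.4]
    - [0,0,0,0,0,0,0.3]
    - [0,0,0,0,0,0,0.2]
    - [0,0,0,0,0,0,0.1]
    - [0,0,0,0,0,0,0]
    - [0,0,0,0,0,0,0]
    - [0,0,0,0,0,0,0]
    - [0,0,0,0,0,0,0]

```text
time: 18.85
ee_pos: [0.5327, -0.2059, 0.1788]
eef_rot: [[0.964, 0.266, 0.0], [0.266, -0.964, 0.0], [0.0, -0.0, -1.0]]
ft_force: [0.1, -0.5, -0.1]
finger_gap: -0.001
finger_force: 0.0
```

```bash
python3 - <<'E'
from h import *
np.set_printoptions(precision=4,suppress=True)
s=env.sense(); print(s['time'],s['ee_pos'],s['ft_force'],s['finger_gap'])
i=KD('wrist'); np.savez('i.npz',K=i[0],d=i[1],T=i[2])
u=proj('',[[.571,-.195,.075]],i)[0]
im=optics.get_image('wrist')[:,:,::-1]; cv2.imwrite('pics/i_raw.png',im)
x0,y0=int(u[0]-140),int(max(0,u[1]-75)); print(x0,y0,u)
cv2.imwrite('pics/i_crop.png',cv2.resize(im[y0:y0+150,x0:x0+200],None,fx=4,fy=4,interpolation=cv2.INTER_CUBIC))
E
```

```text
18.85 [ 0.5327 -0.2059  0.1788] [ 0.0966 -0.4785 -0.0534] -0.0011224590303664252
140 82 [280.4474 157.4351]
```

View pics/i_crop.png

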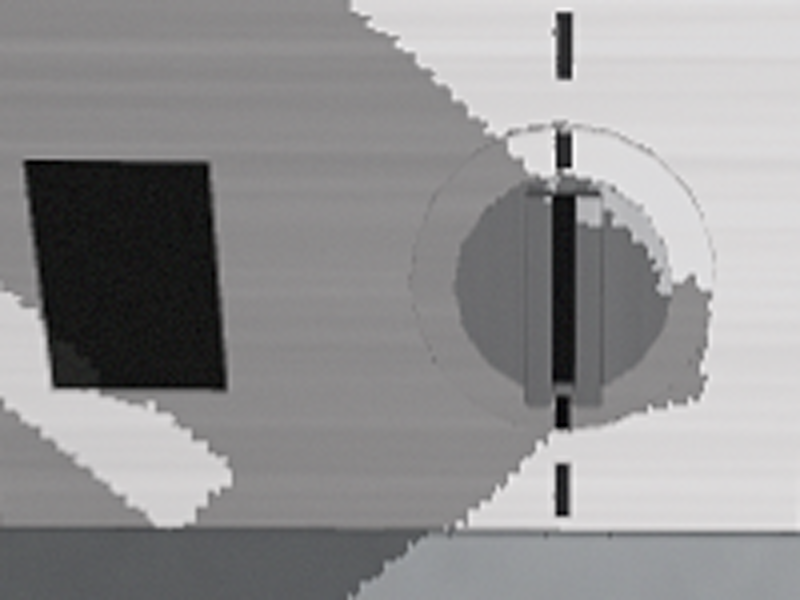

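The slot at crop column 564 lines up with the marks at columns 562–564. Next, moving the shut fingers over the pad.

To row units: 0.114 m is 0.152, -0.0867 m is -0.1156.

Request:
servo_tool:
  steps:
    - [0,0,0,0.016,-0.0347,0,0]
    - [0,0,0,0.0347,-0.0733,0,0]
    - [0,0,0,0.0544,-0.1156,0.0133,0]
    - [0,0,0,0.0544,-0.1156,0.0533,0]
    - [0,0,0,0.0544,-0.1156,0.0933,0]
    - [0,0,0,0.0544,-0.1156,0.1267,0]
    - [0,0,0,0.0544,-0.1156,0.1467,0]
    - [0,0,0,0.0544,-0.1156,0.152,0]

```text
time: 19.9
ee_pos: [0.5488, -0.1114, 0.0643]
eef_rot: [[0.964, 0.266, -0.001], [0.266, -0.964, 0.0], [-0.001, -0.0, -1.0]]
ft_force: [0.1, 0.3, 0.3]
finger_gap: -0.006
finger_force: 0.0
```

To row units: 0.01 m is 0.0133, 0.006 m is 0.008.

Request:
servo_tool:
  steps:
    - [0,0,0,0,0,0.0027,0]
    - [0,0,0,0,0,0.0053,0]
    - [0,0,0,0,0,0.008,0]
    - [0,0,0,0,0,0.0107,0]
    - [0,0,0,0,0,0.012,0]
    - [0,0,0,0,0,0.0133,0]
    - [0,0,0,0,0,0.0133,0]
    - [0,0,0,0,0,0.0133,0]

```text
time: 20.9
ee_pos: [0.5491, -0.1115, 0.0551]
eef_rot: [[0.964, 0.266, 0.0], [0.266, -0.964, -0.0], [0.0, 0.0, -1.0]]
ft_force: [-0.6, 0.4, 5.6]
finger_gap: -0.001
finger_force: 2.8
```

Request:
servo_tool:
  steps:
    - [0,0,0,0,0,0.0013,0]
    - [0,0,0,0,0,0.0027,0]
    - [0,0,0,0,0,0.0033,0]
    - [0,0,0,0,0,0.004,0]
    - [0,0,0,0,0,0.0047,0]
    - [0,0,0,0,0,0.0053,0]
    - [0,0,0,0,0,0.0053,0]
    - [0,0,0,0,0,0.0053,0]

```text
time: 21.9
ee_pos: [0.5492, -0.1115, 0.052]
eef_rot: [[0.964, 0.266, 0.0], [0.266, -0.964, -0.0], [0.0, 0.0, -1.0]]
ft_force: [-6.0, 1.6, 16.7]
finger_gap: 0.004
finger_force: 8.3
```

To row units: 0.0006 m is 0.0008, 0.0003 m is 0.0004.

Request:
servo_tool:
  steps:
    - [0,0,0,0,0,0.0004,0]
    - [0,0,0,0,0,0.0008,0]
    - [0,0,0,0,0,0.0008,0]
    - [0,0,0,0,0,0.0008,0]
    - [0,0,0,0,0,0.0008,0]
    - [0,0,0,0,0,0.0008,0]
    - [0,0,0,0,0,0.0008,0]
    - [0,0,0,0,0,0.0008,0]

```text
time: 22.9
ee_pos: [0.5492, -0.1115, 0.0519]
eef_rot: [[0.964, 0.266, 0.001], [0.266, -0.964, -0.0], [0.001, 0.0, -1.0]]
ft_force: [-9.6, 1.5, 22.3]
finger_gap: -0.001
finger_force: 11.7
```

```bash
python3 - <<'E'
from h import *
s=env.sense(); print(s['time'],s['ee_pos'],s['ft_force'])
im=optics.get_image('wrist')[:,:,::-1]
a=cv2.resize(im,(400,300)); t=optics.get_image('top')[:,:,::-1]; t=cv2.resize(t[190:310,90:250],(400,300),interpolation=cv2.INTER_CUBIC)
sc=optics.get_image('scene')[:,:,::-1]; sc=cv2.resize(sc[240:360,300:460],(400,300),interpolation=cv2.INTER_CUBIC)
cv2.imwrite('pics/k.png',np.vstack([np.hstack([a,t]),np.hstack([sc,cv2.resize(im[150:300,230:430],(400,300))])]))
E
```

```text
22.9 [ 0.54922929 -0.11154005  0.05193377] [-9.63644873  1.53228218 22.28182329]
```

View pics/k.png

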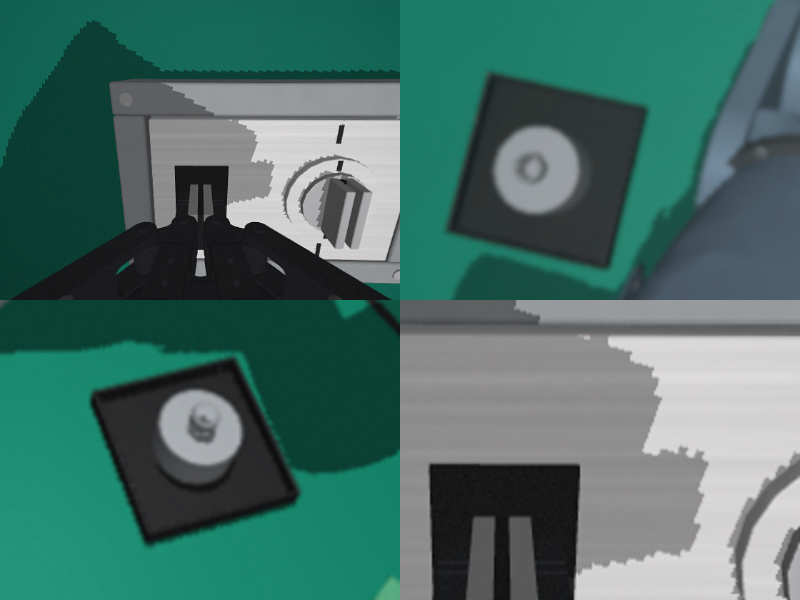

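The panel is on its stop: the force rose from 17 to 22 N with no further travel. The lid stands upright in the tray and the slot is untouched, so I'm handing in.

```bash
python3 -c "
from bench import close_job
print(close_job())"
```

```text
the job is handed in; nothing more can be done
None
```

I handed the job in at about 23 s: the lid is upright in the black tray, the slot is in line with the index marks, and the panel is still held down flush at about 22 N.

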